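# Unbolt and take off a trap filter's bayonet cover

### The job

Open the filter housing for service: draw the red knob of its sprung bolt straight back, away from the cover, and push it sideways into its holding notch so that it stays parked there by itself. Then twist the cover anticlockwise (seen from above) by its black handle until it stops, a little under a quarter turn, lift it straight off, and set it down gently, upright and wholly on the blue mat, leaving the bolt parked. Do not disturb the other loose things on the bench.

Things in the scene. Friction and masses are not known exactly. Their poses are not given: they have to be found in the camera images.
- housing: Fixed filter housing: cream drum 120 mm across on a dark blue foot 140 mm across; origin on its axis at table height, z up. The shoulder that carries the cover is 60 mm up; the steel neck inside the cover rises to 84 mm. A dark blue bracket (64 mm wide, 50 mm high) reaches 155 mm along its +x and carries the bolt between steel gate blocks up to 62 mm high. A brass port reaches 97 mm along -x.
- bolt_knob (a point): Centre of the bolt's red knob, an upright cylinder 22 mm across, from 78 to 106 mm above the table (this point 92 mm). Engaged, it is 95 mm from the housing's axis along the housing's +x. A steel rod 10 mm thick, 71 mm above the table, runs from under it into a fork on the cover's rim and stops the cover turning.
- bolt_back (a joint): How far (m) the bolt is drawn back, along the housing's +x: 0 = engaged in the cover, 0.034 = fully back. A spring pulls it to 0 with 4 N at 0 and 10 N fully back; let go in the straight slot it snaps home. The way to the side opens when it is back by 0.029 or more.
- bolt_side (a joint): How far (m) the bolt is pushed sideways, along the housing's +y: 0 = in the straight slot, 0.022 = the most; a weak spring (1 to 2.5 N) pulls it to 0. The notch lies behind a hook wall: from back 0.029 or more, push to side 0.017 or more (0.020 is good), then let it come forward: the spring seats it at back 0.023, side about 0.017, and it stays.
- cover: Loose aluminium bayonet cover, 0.25 to 0.5 kg: an upturned cup 100 mm across, origin at the centre of its open underside, z up, flat top 34 mm above. A fork on its rim reaches 62 mm along its +x. Locked, its origin is on the housing's axis 60 mm above the table, its x along the housing's x. Bolt parked, it turns anticlockwise (from above) to a stop at 85 degrees and lifts off from 62 degrees on.
- cover_handle (a point): On the cover's axis, 50 mm above its underside, in the cover's black bar handle: 64 mm long along the cover's x, 14 mm wide along its y, from 34 to 62 mm above the cover's underside. The cover has 2 mm of radial play on the housing and is clear of it after 30 mm of straight lift.
- mat: The blue mat, fixed to the table, 160 x 160 mm, 6 mm thick; origin at the centre of its underside. It may be on the robot's left or right.
- tray: A fixed steel tray 160 x 160 mm, 18 mm high, on the other side from the mat: not for the cover. Origin at the centre of its underside.
- spanner: Spanner 120 mm long lying in the tray: leave alone. Origin at its middle, underside.
- seal: Black rubber ring 48 mm across lying in the tray: leave alone. Origin at its underside.
- blank: Steel blanking plug 52 mm across, 18 mm tall, in the tray: leave alone. Origin at its underside.
- dropper: White plastic bottle 36 mm across, 75 mm tall, standing on the bench: leave alone. Origin at its underside.
- jar: Amber glass jar 56 mm across, 60 mm tall: leave alone. Origin at its underside.
- tubes: White block 50 x 130 mm, 35 mm high, with four capped sample tubes up to 90 mm high: leave alone. Origin at its underside.
- weight: Brass weight 40 mm across, 30 mm tall: leave alone. Origin at its underside.

How it is judged:
By the outcome, as a careful person would: the job done as asked, in the order asked, and still so for the second after the job is handed in, with the robot touching nothing.
It also fails if it takes over 58 s, if anything falls off the work surface, if the arm or the gripper's body presses on something with over 40 N, if the wrist force passes 120 N, or if a joint passes its speed limit or range.

### The arm

A 6-joint arm with a two-finger parallel gripper is mounted at the origin on the work surface. World frame = base frame: x ahead of the robot, y to its left, z up, the work surface at z = 0. Lengths are in m, angles in rad, forces in N, time in s.
With the tool pointing down it reaches from about 0.325 to 0.85 m from the base axis. Payload 15.5 kg.
Tool frame: the origin (TCP) lies midway between the tips of the shut fingers; the grasp point (between the pads) lies 19 mm behind it; z points along the fingers, y is the line along which they close (so a half turn about z gives the same grasp; the last joint's range is limited). The gripper opens to 91 mm and grips with 3 to 60 N. Pads are 32 mm wide; open, the fingers measure 118 mm over their backs; the gripper's body (76 mm by 178 mm) begins 60 mm behind the grasp point.
Start: joints at [-1.403, 0.494, 1.345, -0, 1.302, -0.096], TCP at [0.163, -0.603, 0.214] pointing down, gripper open.
Joint ranges: [-2.91, 2.91], [-0.82, 2.16], [0.22, 2.67], [-1.22, 4.37], [0.12, 2.79], [-3.08, 3.08]. Speed limits (rad/s): [1.89, 1.89, 2.57, 3.01, 3.01, 3.01].

### API

Orientations are given as a 3x3 rotation matrix whose columns are the frame's x, y, z axes.
In Python, from bench import arm gives the robot as it stands.
- The arm moves only by the tool carry_out, never from a script. Its argument "increments" is one flat list of numbers, 5 for each row, row after row: the shift along the world's x, y, z in cm, then the turn about the world's z in degrees, then the finger opening in cm, from 0 to 9.12. In form: [x, y, z, twist, fingers, x, y, z, twist, fingers, ...]. A call has 1 to 5 rows; each row is the pose to reach, as a shift and turn from the pose commanded when the call began; what a row does not reach only later rows make up. A row lasts 1/12 s, in which the tool goes at most 41.7 mm and 7.16 degrees, less where a joint would pass 70% of its speed; a pose out of reach is approached as far as the arm can. A call with a gripper value outside its range is refused whole. The fingers move at their own pace and stop on an object; "newtons" is the grip in N (left out, the last holds). Time passes only in rows, so rows that repeat a pose let the fingers close. It gives the time, the measured TCP pose, the force, the opening and the grip force at its end, in the units of the state.
- arm.read_state(): the state, without advancing time (a new reading comes with each control period).
- arm.get_image(name): name is "side" or "top"; returns a dict with "image" (400x640x3 uint8, red, green, blue), "fx", "fy", "cx", "cy" (pixels), "view" (4x4, takes a point from world to camera coordinates). Camera axes: x right, y down, z forward; pixel columns grow to the right and rows downward; lengths in m; the calibration is good to about 2 mm. A picture is of the moment at which its call begins. There is no depth.
- arm.close_job(): hands the job in; it is judged then, once.
The state is a dict: "t": time; "qpos": joint angles; "joint_velocities": joint speeds; "effort": joint torques, N m; "eef_pos": TCP position; "tcp_rot": TCP orientation; "ft_force": force on the tool from outside, world axes, zero at the start; "wrist_torque": the same for the moment, N m; "grip_width": finger opening in m; "gripper_force": force on a finger pad.
Only numpy, scipy, OpenCV 4.12 (cv2) and the standard library are available. Lean on these libraries where they do the work, as an engineer would, in place of code of your own. Each camera call takes 0.05 s, during which the arm holds its last target. There are 200 camera calls.

## Working session

There is one attempt and no reset: what is moved stays moved. The work goes in short steps, Python scripts to look and compute and a tool call to move; the robot and the scene stay as the last step left them, time stands still between calls to the robot, and variables do not carry over. Pictures are saved under pics/ and viewed, at most 10 in all, crops included, and the job is handed in when it is done.

Besides the shell and the picture viewer there is one more tool, called by a JSON object that holds its "name" and its "arguments", one argument or row to a line. carry_out: Moves the arm, as the interface text tells. Its arguments: {"type":"object","properties":{"increments":{"type":"array","items":{"type":"number"}},"newtons":{"type":"number"}},"required":["increments"]}

```bash
ls; mkdir -p pics
cat > h.py <<'E'
import numpy as np, cv2
from bench import arm
def snap(n,f):
    d=arm.get_image(n); cv2.imwrite(f,cv2.cvtColor(np.array(d["image"]),cv2.COLOR_RGB2BGR)); np.savez(f'{n}.npz',**{k:d[k] for k in("fx","fy","cx","cy","view")}); return d
def px2w(n,u,v,z):
    d=np.load(f'{n}.npz'); V=d["view"]; R=V[:3,:3];c=-R.T@V[:3,3]
    r=R.T@np.array([(u-d["cx"])/d["fx"],(v-d["cy"])/d["fy"],1]); return c+r*(z-c[2])/r[2]
def w2px(n,p):
    d=np.load(f'{n}.npz'); q=(d["view"]@np.append(p,1))[:3]; return np.array([q[0]/q[2]*d["fx"]+d["cx"],q[1]/q[2]*d["fy"]+d["cy"]])
E
python3 -c "
from h import *
snap('top','pics/t0.png');snap('side','pics/s0.png')
for n in('top','side'):
  d=np.load(n+'.npz');V=d['view'];print(n,-V[:3,:3].T@V[:3,3],V[:3,:3].round(2).tolist(),d['fx'])
s=arm.read_state();print(s)"
```

```text
pics
top [0.43365645 0.00901944 1.21545372] [[0.0, -1.0, 0.01], [-1.0, -0.0, -0.08], [0.08, -0.01, -1.0]] 460.7543198863327
side [0.11850371 0.65152297 0.76318036] [[-0.83, -0.55, 0.0], [-0.37, 0.55, -0.75], [0.41, -0.63, -0.66]] 422.9449138066695
{'t': 0.1, 'qpos': array([-1.40251724e+00,  4.94139107e-01,  1.34604362e+00,  8.04153418e-06,
        1.30250297e+00, -9.54808653e-02]), 'joint_velocities': array([-8.73064117e-05, -3.18703382e-03, -1.56638540e-03,  5.37928129e-04,
       -7.37413535e-04, -4.25481523e-04]), 'effort': array([ 4.00724341e-03, -8.80239630e+01, -3.82543230e+01,  7.11014774e-02,
        4.84374783e-02, -2.46010239e-05]), 'eef_pos': array([ 0.1629069 , -0.6030535 ,  0.21339532]), 'tcp_rot': array([[ 9.65417106e-01,  2.60710149e-01, -1.75425884e-04],
       [ 2.60710184e-01, -9.65416509e-01,  1.07890660e-03],
       [ 1.11922856e-04, -1.08733020e-03, -9.99999403e-01]]), 'ft_force': array([-0.57633139,  0.49899095, -0.03126132]), 'wrist_torque': array([ 0.0330722, -0.0013868, -0.0191844]), 'gripper_force': 0.0, 'grip_width': 0.09132829837003156}
```

View pics/t0.png

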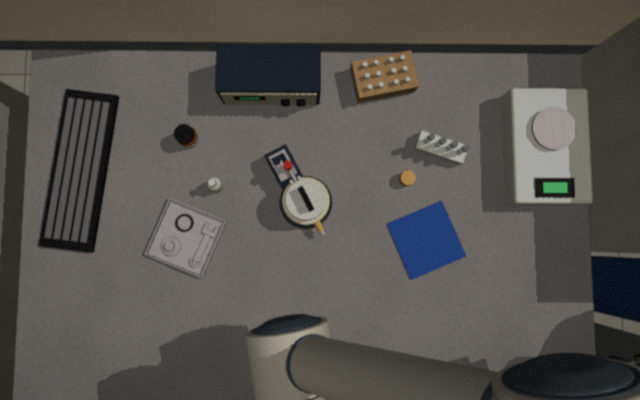

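View pics/s0.png

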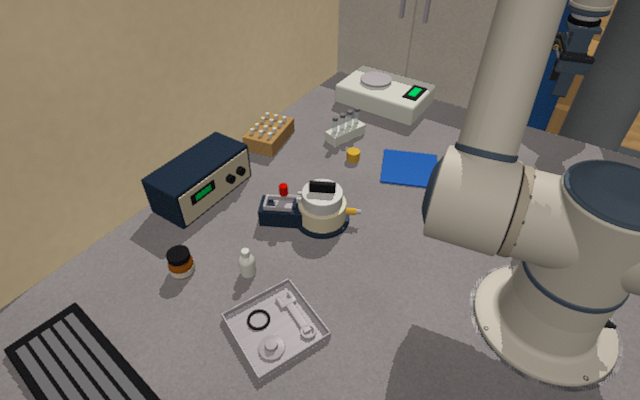

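The top view has up = +x and left = +y. The housing is near (306,200), the red knob at (287,165), the mat at (427,240) and the tray at (185,238). The side view shows the knob at (283,189). Next I'll take enlarged crops.

```bash
python3 -c "
from h import *
t=cv2.imread('pics/t0.png')[130:250,250:350];s=cv2.imread('pics/s0.png')[165:245,240:380]
cv2.imwrite('pics/t0c.png',cv2.resize(t,None,fx=5,fy=5,interpolation=cv2.INTER_CUBIC))
cv2.imwrite('pics/s0c.png',cv2.resize(s,None,fx=5,fy=5,interpolation=cv2.INTER_CUBIC))
for n in ('top','side'):
  b=cv2.imread('pics/%s0.png'%n[0]).astype(int)
  m=((b[...,2]>110)&(b[...,1]<60)&(b[...,0]<60)).astype('u1');m[:100]=0;ys,xs=np.nonzero(m);print(n,xs.mean(),ys.mean(),len(xs),px2w(n,xs.mean(),ys.mean(),.106 if n=='top' else .094))
b=cv2.imread('pics/t0.png').astype(int)
m=((b[...,0]>100)&(b[...,2]<60)&(b[...,1]<90)).astype('u1');m[:,500:]=0
c=max(cv2.findContours(m,0,2)[0],key=cv2.contourArea);r=cv2.minAreaRect(c);print(r,px2w('top',*r[0],.006),[px2w('top',*p,.006)[:2].round(3) for p in cv2.boxPoints(r)])
"
```

```text
top 287.39622641509436 164.67924528301887 53 [0.6188408  0.05034918 0.106     ]
side 282.7912087912088 189.14285714285714 91 [0.61869788 0.05271166 0.094     ]
((426.16845703125, 239.49537658691406), (60.80076217651367, 59.29847717285156), 66.64443969726562) [ 0.43898626 -0.3115622   0.006     ] [array([ 0.481, -0.209]), array([ 0.544, -0.354]), array([ 0.397, -0.414]), array([ 0.336, -0.27 ])]
```

View pics/t0c.png

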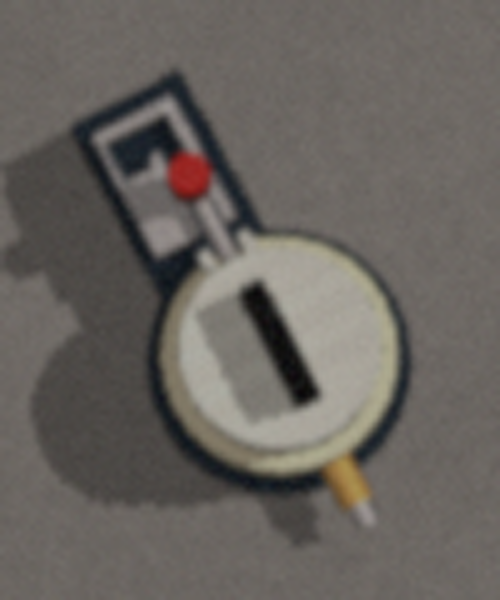

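View pics/s0c.png

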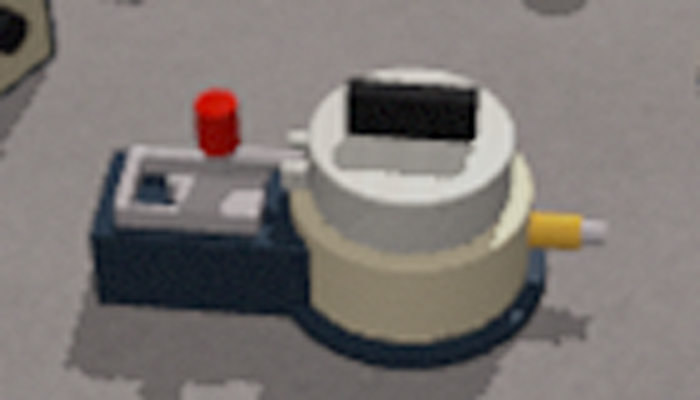

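The top crop shows handle ends at (253,288) and (307,398), the knob at (190,175), the port tip at (368,515), and the notch on the left of the slot.

```bash
python3 -c "
from h import *
f=lambda u,v,z:px2w('top',250+(u+.5)/5-.5,130+(v+.5)/5-.5,z)
a=f(253,288,.122);b=f(307,398,.122);c=(a+b)/2;k=px2w('top',287.4,164.68,.106)
print('handle',a,b,c,np.linalg.norm(a-b),np.degrees(np.arctan2(*(a-b)[1::-1])))
# cover/foot circle: foot x 148..410, y ..490
d=k-c;print('knob',k,np.linalg.norm(d[:2]),np.degrees(np.arctan2(d[1],d[0])))
print('foot centre',f(279,360,.01), 'side handle',px2w('side',240+413/5,165+78/5,.122),px2w('side',240+413/5,165+109/5,.110))
p=f(368,515,.03);d=c-p;print('port',np.degrees(np.arctan2(d[1],d[0])),np.linalg.norm(d[:2]))
"
```

```text
handle [0.56199859 0.01880277 0.122     ] [ 0.50945436 -0.00714539  0.122     ] [0.53572647 0.00582869 0.122     ] 0.058602074136765735 26.281756373667957
knob [0.618839 0.05034  0.106   ] 0.09428121513699714 28.171486030381857
foot centre [0.53715938 0.0059646  0.01      ] side handle [0.53793145 0.00054335 0.122     ] [0.5331337  0.00771027 0.11      ]
port 29.817917941743346 0.09222722883850261
```

{"name": "carry_out", "arguments": {
  "increments": [2.3, 3.3, 0, 2, 4.5, 4.6, 6.6, 0, 4, 4.5, 6.9, 9.9, 0, 6, 4.5, 9.2, 13.2, 0, 8, 4.5, 11.4, 16.3, 0, 10, 4.5]
}}

```text
t: 0.52
eef_pos: [0.2775, -0.4383, 0.2137]
tcp_rot: [[0.905, 0.426, -0.0], [0.426, -0.905, 0.001], [0.0, -0.001, -1.0]]
ft_force: [1.0, -0.7, 0.8]
grip_width: 0.0609
gripper_force: 0.0
```

{"name": "carry_out", "arguments": {
  "increments": [2.3, 3.3, 0, 1, 4.5, 4.6, 6.6, 0, 2, 4.5, 6.9, 9.9, 0, 3, 4.5, 9.2, 13.2, 0, 3, 4.5, 11.4, 16.3, 0, 3, 4.5]
}}

```text
t: 0.93
eef_pos: [0.3916, -0.2753, 0.2139]
tcp_rot: [[0.882, 0.471, -0.0], [0.471, -0.882, 0.0], [-0.0, -0.0, -1.0]]
ft_force: [0.4, -0.3, -0.4]
grip_width: 0.0447
gripper_force: 0.0
```

{"name": "carry_out", "arguments": {
  "increments": [2.3, 3.3, 0, 0, 4.5, 4.6, 6.6, 0, 0, 4.5, 6.9, 9.9, 0, 0, 4.5, 9.2, 13.2, 0, 0, 4.5, 11.4, 16.3, 0, 0, 4.5]
}}

```text
t: 1.35
eef_pos: [0.5057, -0.1122, 0.2138]
tcp_rot: [[0.882, 0.471, -0.0], [0.471, -0.882, 0.0], [-0.0, -0.0, -1.0]]
ft_force: [0.2, -1.4, 0.0]
grip_width: 0.0451
gripper_force: 0.0
```

{"name": "carry_out", "arguments": {
  "increments": [2.3, 3.3, 0, 0, 4.5, 4.6, 6.6, 0, 0, 4.5, 6.9, 9.9, -1, 0, 4.5, 9.2, 13.2, -3, 0, 4.5, 11.4, 16.3, -5, 0, 4.5]
}}

```text
t: 1.77
eef_pos: [0.6178, 0.0475, 0.1657]
tcp_rot: [[0.882, 0.472, 0.001], [0.472, -0.882, 0.0], [0.001, 0.001, -1.0]]
ft_force: [0.8, -0.3, 0.6]
grip_width: 0.0453
gripper_force: 0.0
```

{"name": "carry_out", "arguments": {
  "increments": [0, 0, -1, 0, 4.5, 0, 0, -2, 0, 4.5, 0, 0, -3, 0, 4.5, 0, 0, -4, 0, 4.5, 0, 0, -4, 0, 4.5]
}}

```text
t: 2.18
eef_pos: [0.6153, 0.0443, 0.1243]
tcp_rot: [[0.883, 0.47, -0.003], [0.47, -0.883, -0.0], [-0.002, -0.001, -1.0]]
ft_force: [-0.5, -0.3, -0.4]
grip_width: 0.045
gripper_force: 0.0
```

```bash
python3 -c "
from h import *
snap('top','pics/t1.png');snap('side','pics/s1.png')
s=cv2.imread('pics/s1.png')[120:240,220:380];t=cv2.imread('pics/t1.png')[110:230,230:390]
cv2.imwrite('pics/c1.png',cv2.resize(np.vstack([s,t]),None,fx=2.5,fy=2.5,interpolation=cv2.INTER_CUBIC))"
```

```text
(no output)
```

View pics/c1.png

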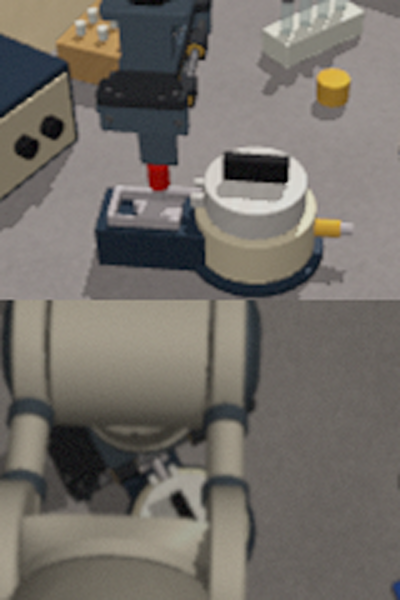

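The fingers straddle the knob at side crop (158,175), and the TCP is a few mm short in x and y. I'll correct that, go down and grip.

{"name": "carry_out", "arguments": {
  "increments": [0.4, 0.6, 0, 0, 4.5, 0.4, 0.6, -1.5, 0, 4.5, 0.4, 0.6, -3, 0, 4.5, 0.4, 0.6, -4.5, 0, 4.5, 0.4, 0.6, -4.6, 0, 4.5],
  "newtons": 25
}}

```text
t: 2.7
eef_pos: [0.6199, 0.0515, 0.0785]
tcp_rot: [[0.882, 0.471, -0.002], [0.471, -0.882, 0.0], [-0.002, -0.001, -1.0]]
ft_force: [-1.0, -0.7, -1.0]
grip_width: 0.0453
gripper_force: 0.0
```

{"name": "carry_out", "arguments": {
  "increments": [0, 0, 0, 0, 3, 0, 0, 0, 0, 2, 0, 0, 0, 0, 1.5, 0, 0, 0, 0, 1.5, 0, 0, 0, 0, 1.5]
}}

```text
t: 3.12
eef_pos: [0.6213, 0.0514, 0.081]
tcp_rot: [[0.882, 0.471, 0.002], [0.471, -0.882, 0.0], [0.002, 0.001, -1.0]]
ft_force: [-0.9, 0.2, 6.2]
grip_width: 0.021
gripper_force: 25.0
```

{"name": "carry_out", "arguments": {
  "increments": [0.6, 0.3, 0, 0, 1.5, 1.3, 0.7, 0, 0, 1.5, 2.1, 1.1, 0, 0, 1.5, 2.8, 1.5, 0, 0, 1.5, 2.8, 1.5, 0, 0, 1.5]
}}

```text
t: 3.53
eef_pos: [0.6491, 0.0664, 0.0809]
tcp_rot: [[0.882, 0.472, -0.0], [0.472, -0.882, -0.001], [-0.0, 0.0, -1.0]]
ft_force: [-8.0, -4.5, 15.1]
grip_width: 0.0215
gripper_force: 25.0
```

{"name": "carry_out", "arguments": {
  "increments": [-0.1, 0.4, 0.2, 0, 1.5, -0.4, 0.9, 0.2, 0, 1.5, -0.7, 1.4, 0.2, 0, 1.5, -0.9, 1.8, 0.2, 0, 1.5, -0.9, 1.8, 0.2, 0, 1.5]
}}

```text
t: 3.95
eef_pos: [0.6371, 0.0842, 0.0812]
tcp_rot: [[0.882, 0.472, -0.005], [0.472, -0.882, -0.001], [-0.005, -0.001, -1.0]]
ft_force: [-6.8, -6.4, -7.1]
grip_width: 0.0213
gripper_force: 25.0
```

{"name": "carry_out", "arguments": {
  "increments": [-0.2, -0.1, 0, 0, 1.5, -0.4, -0.2, 0, 0, 1.5, -0.5, -0.3, 0, 0, 1.5, -0.6, -0.3, 0, 0, 1.5, -0.6, -0.3, 0, 0, 1.5]
}}

```text
t: 4.37
eef_pos: [0.632, 0.0806, 0.0812]
tcp_rot: [[0.882, 0.471, -0.003], [0.471, -0.882, -0.001], [-0.003, -0.001, -1.0]]
ft_force: [-3.9, -5.8, -8.1]
grip_width: 0.0213
gripper_force: 25.0
```

{"name": "carry_out", "arguments": {
  "increments": [0, 0, 0, 0, 2.6, 0, 0, 0, 0, 3.2, 0, 0, 0, 0, 4.0, 0, 0, 0, 0, 4.0, 0, 0, 1, 0, 4.0]
}}

```text
t: 4.78
eef_pos: [0.6328, 0.0814, 0.091]
tcp_rot: [[0.882, 0.471, -0.002], [0.471, -0.882, -0.0], [-0.002, -0.001, -1.0]]
ft_force: [-1.2, -0.1, -0.5]
grip_width: 0.0399
gripper_force: 0.0
```

{"name": "carry_out", "arguments": {
  "increments": [0, 0, 2, 0, 4.5, 0, 0, 5, 0, 4.5, 0, 0, 8, 0, 4.5, -3, -1.5, 9, 0, 4.5, -5, -2.5, 9, 0, 4.5]
}}

```text
t: 5.2
eef_pos: [0.5844, 0.0561, 0.1858]
tcp_rot: [[0.882, 0.472, 0.006], [0.472, -0.882, -0.0], [0.005, 0.003, -1.0]]
ft_force: [0.2, -0.0, 1.0]
grip_width: 0.0451
gripper_force: 0.0
```

```bash
python3 -c "
from h import *
snap('side','pics/s2.png');snap('top','pics/t2.png')
b=cv2.imread('pics/s2.png').astype(int)
m=((b[...,2]>110)&(b[...,1]<60)&(b[...,0]<60));m[:100]=0;ys,xs=np.nonzero(m);k=px2w('side',xs.mean(),ys.mean(),.094);print(k,len(xs))
d=k[:2]-[.6187,.0527];R=np.array([[.882,.471],[-.471,.882]]);print('back,side',R@d)
s=cv2.imread('pics/s2.png')[110:240,220:380]
cv2.imwrite('pics/c2.png',cv2.resize(s,None,fx=4,fy=4,interpolation=cv2.INTER_CUBIC))"
```

```text
[0.62907881 0.08498017 0.094     ] 93
back,side [0.02435807 0.02358269]
```

View pics/c2.png

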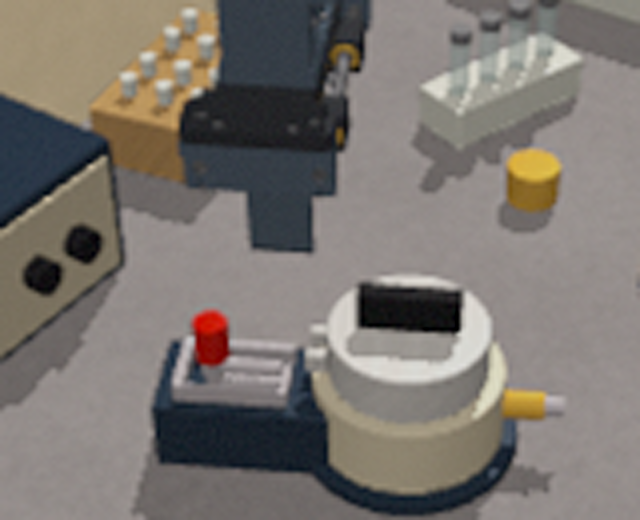

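The bolt is parked: the knob at crop (210,338) is back in the notch, measured at 24 mm back and about 20 mm aside. Next is the handle.

{"name": "carry_out", "arguments": {
  "increments": [-2.4, -2.5, 0, 0, 5, -4.8, -5.0, 0, 0, 5, -4.8, -5.0, -2, 0, 5, -4.8, -5.0, -4, 0, 5, -4.8, -5.0, -5, 0, 5],
  "newtons": 40
}}

```text
t: 5.72
eef_pos: [0.5354, 0.0061, 0.1311]
tcp_rot: [[0.882, 0.471, -0.001], [0.471, -0.882, 0.0], [-0.0, -0.0, -1.0]]
ft_force: [-0.3, 0.3, -0.4]
grip_width: 0.0501
gripper_force: 0.0
```

{"name": "carry_out", "arguments": {
  "increments": [0.1, 0, -1.5, 0, 5, 0.1, 0, -3, 0, 5, 0.1, 0, -3.1, 0, 4, 0.1, 0, -3.1, 0, 2.5, 0.1, 0, -3.1, 0, 0.8]
}}

```text
t: 6.13
eef_pos: [0.5373, 0.0065, 0.1018]
tcp_rot: [[0.882, 0.471, 0.001], [0.471, -0.882, -0.0], [0.001, 0.0, -1.0]]
ft_force: [-0.1, -0.6, 0.7]
grip_width: 0.033
gripper_force: 0.0
```

{"name": "carry_out", "arguments": {
  "increments": [0, 0, 0, 0, 0.8, 0, 0, 0, 0, 0.8, 0, 0, 0, 0, 0.8]
}}

```text
t: 6.38
eef_pos: [0.537, 0.0064, 0.1017]
tcp_rot: [[0.882, 0.471, 0.001], [0.471, -0.882, -0.0], [0.001, 0.001, -1.0]]
ft_force: [-0.1, -0.8, 7.2]
grip_width: 0.0134
gripper_force: 40.0
```

{"name": "carry_out", "arguments": {
  "increments": [0, 0, 0, 4, 0.8, 0, 0, 0, 9, 0.8, 0, 0, 0, 14, 0.8, 0, 0, 0, 19, 0.8, 0, 0, 0, 24, 0.8]
}}

```text
t: 6.8
eef_pos: [0.5371, 0.0063, 0.1017]
tcp_rot: [[0.611, 0.792, 0.001], [0.792, -0.611, -0.0], [0.001, 0.001, -1.0]]
ft_force: [0.3, -1.2, 4.5]
grip_width: 0.0138
gripper_force: 40.0
```

{"name": "carry_out", "arguments": {
  "increments": [0, 0, 0, 5, 0.8, 0, 0, 0, 10, 0.8, 0, 0, 0, 15, 0.8, 0, 0, 0, 20, 0.8, 0, 0, 0, 25, 0.8]
}}

```text
t: 7.22
eef_pos: [0.5371, 0.0063, 0.1017]
tcp_rot: [[0.219, 0.976, 0.001], [0.976, -0.219, -0.0], [0.0, 0.001, -1.0]]
ft_force: [-0.5, -0.3, 4.2]
grip_width: 0.0136
gripper_force: 40.0
```

{"name": "carry_out", "arguments": {
  "increments": [0, 0, 0, 5, 0.8, 0, 0, 0, 10, 0.8, 0, 0, 0, 15, 0.8, 0, 0, 0, 20, 0.8, 0, 0, 0, 25, 0.8]
}}

```text
t: 7.63
eef_pos: [0.5371, 0.0063, 0.1017]
tcp_rot: [[-0.214, 0.977, 0.001], [0.977, 0.214, -0.0], [-0.0, 0.001, -1.0]]
ft_force: [0.4, -0.0, 4.6]
grip_width: 0.0136
gripper_force: 40.0
```

{"name": "carry_out", "arguments": {
  "increments": [0, 0, 0, 3, 0.8, 0, 0, 0, 6, 0.8, 0, 0, 0, 9, 0.8, 0, 0, 0, 11, 0.8, 0, 0, 0, 11, 0.8]
}}

```text
t: 8.05
eef_pos: [0.5363, 0.0069, 0.1017]
tcp_rot: [[-0.394, 0.919, -0.0], [0.919, 0.394, 0.001], [0.001, 0.0, -1.0]]
ft_force: [-4.2, 5.6, 10.9]
grip_width: 0.014
gripper_force: 40.4
```

```bash
python3 -c "
from h import *
s=arm.read_state();print(s['wrist_torque'],s['qpos'],np.degrees(np.arctan2(s['tcp_rot'][1,0],s['tcp_rot'][0,0])))"
```

```text
[ 0.88265359  0.68975205 -1.18563614] [-9.91999603e-02  5.12612478e-01  1.69059706e+00  1.30076831e-03
  9.38681542e-01 -5.04689925e-01] 113.18882678845584
```

{"name": "carry_out", "arguments": {
  "increments": [0, 0, 0, -1, 0.8, 0, 0, 1, -1, 0.8, 0, 0, 2.5, -1, 0.8, 0, 0, 4, -1, 0.8, 0, 0, 5.5, -1, 0.8]
}}

```text
t: 8.47
eef_pos: [0.5365, 0.0063, 0.1573]
tcp_rot: [[-0.377, 0.926, -0.0], [0.926, 0.377, -0.0], [-0.0, -0.0, -1.0]]
ft_force: [0.1, -0.0, -3.5]
grip_width: 0.0136
gripper_force: 40.0
```

{"name": "carry_out", "arguments": {
  "increments": [0, 0, 2, 0, 0.8, 0, 0, 4.5, 0, 0.8, -0.6, -2, 6, 0, 0.8, -1.5, -5, 6, 0, 0.8, -2.4, -8, 6, 0, 0.8]
}}

```text
t: 8.88
eef_pos: [0.5129, -0.0742, 0.2179]
tcp_rot: [[-0.379, 0.925, 0.003], [0.925, 0.379, -0.001], [-0.002, 0.002, -1.0]]
ft_force: [-0.1, -0.0, -2.3]
grip_width: 0.0139
gripper_force: 40.0
```

{"name": "carry_out", "arguments": {
  "increments": [-0.9, -3, 0, 0, 0.8, -1.8, -6, 0, 0, 0.8, -2.7, -9, 0, 0, 0.8, -3.6, -12, 0, 0, 0.8, -4.5, -15, 0, 0, 0.8]
}}

```text
t: 9.3
eef_pos: [0.4668, -0.2251, 0.2168]
tcp_rot: [[-0.377, 0.926, 0.0], [0.926, 0.377, -0.0], [-0.0, 0.0, -1.0]]
ft_force: [0.5, 0.4, -2.4]
grip_width: 0.014
gripper_force: 40.0
```

{"name": "carry_out", "arguments": {
  "increments": [-0.9, -3, 0, 0, 0.8, -1.8, -6, 0, 0, 0.8, -2.5, -8, 0, 0, 0.8, -2.8, -8.8, 0, 0, 0.8, -2.8, -8.8, 0, 0, 0.8]
}}

```text
t: 9.72
eef_pos: [0.439, -0.3132, 0.2165]
tcp_rot: [[-0.375, 0.927, 0.0], [0.927, 0.375, -0.001], [-0.001, -0.0, -1.0]]
ft_force: [0.5, 0.1, -2.0]
grip_width: 0.0135
gripper_force: 40.0
```

```bash
python3 -c "
from h import *
snap('side','pics/s3.png');snap('top','pics/t3.png')
s=cv2.imread('pics/s3.png')[50:250,220:470];t=cv2.imread('pics/t3.png')[100:300,250:500]
cv2.imwrite('pics/c3.png',cv2.resize(np.hstack([s,t]),None,fx=1.6,fy=1.6,interpolation=cv2.INTER_CUBIC))"
```

```text
(no output)
```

View pics/c3.png

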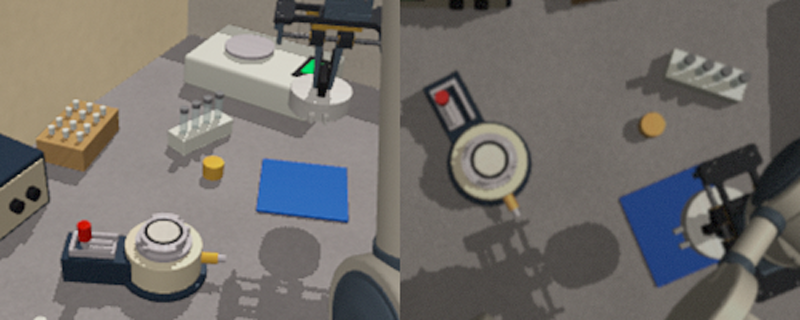

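The cover hangs level over the mat, with its fork towards the housing, and the bolt is still parked at (84,230). I'll lower it.

{"name": "carry_out", "arguments": {
  "increments": [0, 0, -3, 0, 0.8, 0, 0, -6, 0, 0.8, 0, 0, -9, 0, 0.8, 0, 0, -12, 0, 0.8, 0, 0, -14, 0, 0.8]
}}

```text
t: 10.23
eef_pos: [0.4394, -0.3096, 0.074]
tcp_rot: [[-0.378, 0.926, -0.001], [0.926, 0.378, 0.002], [0.002, -0.001, -1.0]]
ft_force: [0.3, -0.0, -2.7]
grip_width: 0.0138
gripper_force: 40.0
```

{"name": "carry_out", "arguments": {
  "increments": [0, 0, -1, 0, 0.8, 0, 0, -1.6, 0, 0.8, 0, 0, -2.1, 0, 0.8, 0, 0, -2.4, 0, 0.8, 0, 0, -2.5, 0, 0.8]
}}

```text
t: 10.65
eef_pos: [0.4401, -0.3118, 0.0515]
tcp_rot: [[-0.377, 0.926, 0.001], [0.926, 0.377, -0.001], [-0.001, 0.0, -1.0]]
ft_force: [0.5, 0.6, -3.0]
grip_width: 0.0137
gripper_force: 40.0
```

{"name": "carry_out", "arguments": {
  "increments": [0, 0, -0.1, 0, 0.8, 0, 0, -0.2, 0, 0.8, 0, 0, -0.3, 0, 0.8, 0, 0, -0.35, 0, 0.8, 0, 0, -0.35, 0, 0.8]
}}

```text
t: 11.07
eef_pos: [0.4398, -0.3118, 0.0477]
tcp_rot: [[-0.376, 0.926, 0.0], [0.926, 0.376, -0.0], [-0.0, 0.0, -1.0]]
ft_force: [-0.2, 0.1, -0.9]
grip_width: 0.0139
gripper_force: 40.0
```

Contact: the load is coming off the wrist. I'll lower a touch more, release and retreat.

{"name": "carry_out", "arguments": {
  "increments": [0, 0, -0.1, 0, 0.8, 0, 0, -0.1, 0, 0.8, 0, 0, -0.1, 0, 1.5, 0, 0, -0.1, 0, 2, 0, 0, -0.1, 0, 3]
}}

```text
t: 11.48
eef_pos: [0.4397, -0.3117, 0.0466]
tcp_rot: [[-0.376, 0.926, 0.0], [0.926, 0.376, -0.0], [-0.0, 0.0, -1.0]]
ft_force: [0.3, -0.7, -0.7]
grip_width: 0.0242
gripper_force: 0.0
```

{"name": "carry_out", "arguments": {
  "increments": [0, 0, 0, 0, 4.5, 0, 0, 0, 0, 4.5, 0, 0, 1, 0, 4.5, 0, 0, 3, 0, 4.5, 0, 0, 6, 0, 4.5]
}}

```text
t: 11.9
eef_pos: [0.4386, -0.3108, 0.1061]
tcp_rot: [[-0.376, 0.926, -0.003], [0.926, 0.376, 0.003], [0.003, -0.002, -1.0]]
ft_force: [0.1, 0.7, -0.5]
grip_width: 0.0449
gripper_force: 0.0
```

{"name": "carry_out", "arguments": {
  "increments": [0, 0, 3, 0, 4.5, 0, 0, 6, 0, 4.5, 0, -3, 8, 0, 4.5, 0, -6, 8, 0, 4.5, 0, -9, 8, 0, 4.5]
}}

```text
t: 12.32
eef_pos: [0.4402, -0.4031, 0.1893]
tcp_rot: [[-0.377, 0.926, 0.002], [0.926, 0.377, -0.003], [-0.003, 0.001, -1.0]]
ft_force: [0.4, 0.6, -0.0]
grip_width: 0.0453
gripper_force: 0.0
```

{"name": "carry_out", "arguments": {
  "increments": [-2, -3, 0, 0, 4.5, -4, -6, 0, 0, 4.5, -6, -9, 0, 0, 4.5, -8, -12, 0, 0, 4.5, -8, -12, 0, 0, 4.5]
}}

```text
t: 12.73
eef_pos: [0.3561, -0.5266, 0.1872]
tcp_rot: [[-0.373, 0.928, -0.0], [0.928, 0.373, -0.002], [-0.002, -0.001, -1.0]]
ft_force: [-0.8, 0.6, 0.3]
grip_width: 0.0451
gripper_force: 0.0
```

```bash
python3 -c "
from h import *
snap('side','pics/s4.png');snap('top','pics/t4.png')
s=cv2.imread('pics/s4.png')[100:400,150:470];t=cv2.imread('pics/t4.png')[100:300,130:500]
t=cv2.resize(t,(480,260));s=cv2.resize(s,(320,300));t=cv2.copyMakeBorder(t,0,40,0,0,0)
cv2.imwrite('pics/c4.png',np.hstack([s,t]))"
```

```text
(no output)
```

View pics/c4.png

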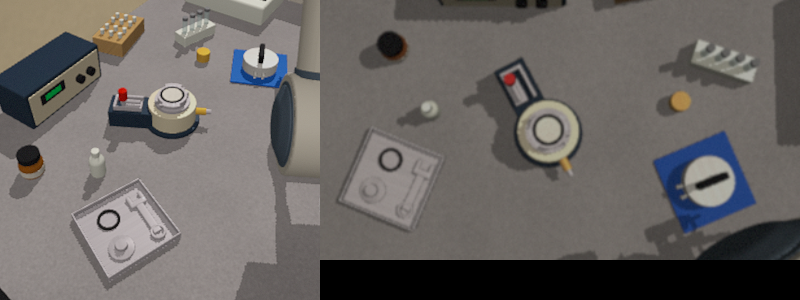

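The cover stands upright and central on the mat at (708,180), the bolt is parked at (510,78), and nothing else has moved.

```bash
python3 -c "
from bench import arm
print(arm.close_job())"
```

```text
the job is handed in; nothing more can be done
None
```

The bolt is parked in its notch, the cover is off and standing upright in the middle of the blue mat, nothing else moved, and I handed the job in at about 13 s; the hand-in returned no verdict.

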